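Turn round the row of ski-binding parts for the fitter across the bench

ROBOT

A 6-joint arm with a two-finger parallel gripper is mounted at the origin on the work surface. World frame = base frame: x ahead of the robot, y to its left, z up, the work surface at z = 0. Lengths are in mm, angles in rad, forces in N, time in s.
With the tool pointing down it reaches from about 350 to 775 mm from the base axis. Payload 7.3 kg.
Tool frame: the origin (TCP) lies between the finger pads; the fingertips stand 8 mm ahead of it and the grasp point (between the pads) lies 11 mm behind it; y points along the fingers, z is the direction in which the jaws open and shut, and the axes are right-handed (so a half turn about y gives the same grasp; the last joint's range is limited). The gripper opens to 92 mm and grips with 3 to 60 N. Pads are 19 mm wide; open, the fingers measure 130 mm over their backs; the gripper's body (75 mm by 190 mm) begins 47 mm behind the grasp point.
Start: joints at [0.958, 0.342, 1.524, -0, 1.275, -0.146], TCP at [236.255, 468.858, 234.741] pointing down, gripper open.
Joint ranges: [-2.53, 2.53], [-0.77, 2.02], [0.04, 2.7], [-1, 4.14], [0.28, 2.66], [-3.11, 3.11]. Speed limits (rad/s): [2.57, 2.57, 3.14, 3.14, 3.14, 3.14].

INTERFACE

Orientations are given as [roll, pitch, yaw] about the fixed x, y, z axes, in that order (R = Rz(yaw) Ry(pitch) Rx(roll)).
In Python, from plant import bot, vision, job gives the robot as it stands. The module is installed in compiled form; this text tells all that it offers.
- The arm moves only by the tool arm_command, never from a script. Its argument "deltas" is a list of rows, each a list of 4 numbers: the shift along the tool's x, y, z in m, then the turn about the tool's y in degrees. In form: [[x, y, z, twist], ...]. A call has 1 to 5 rows; each row shifts and turns the commanded pose from where the row before left it, along the tool's axes as they then stand; what a row does not reach is not made up. A row lasts 1/10 s, in which the tool goes at most 50 mm and 8.59 degrees, less where a joint would pass 70% of its speed; a pose out of reach is approached as far as the arm can. A call is refused whole if a number of a shift passes 0.05 or a number of a turn 8.59, either way. A call with a gripper value outside its range is refused whole. "claw" is the closure in counts, from 0 (fully open) to 255 (shut), set as the call begins (left out, the last holds). The fingers move at their own pace and stop on an object; the grip force is fixed at half the most. Time passes only in rows, so rows that do not move let the fingers close. It gives the time, the measured TCP pose, the force and the opening at its end, in the units of the state.
- bot.get_obs(): the state, without advancing time (a new reading comes with each control period).
- vision.capture(name): name is "scene" or "top" or "wrist"; returns a dict with "img" (420x560x3 uint8, red, green, blue), "camera_matrix" (3x3 intrinsics, pixels), "world_to_cam" (4x4, takes a point from world to camera coordinates); the wrist camera has in their place "mount" (4x4, takes a point from camera to tool coordinates, whose origin is the TCP and whose axes are the tool frame's). Camera axes: x right, y down, z forward; pixel columns grow to the right and rows downward; lengths in mm; the calibration is good to about 2 mm. A picture is of the moment at which its call begins: read the wrist's pose just before it. There is no depth.
- job.close_job(): hands the job in, once; it reports no verdict.
Trained networks look in a picture, given as the dict that the camera call returned (one of the last four; its "shot" number tells which), for a name from the list of things; names that differ only in an ending like _2 or _b are one class to them, and where a whole thing is asked for, a point or a joint stands for the part that bears it (a point fixed in the world has none). Each returns a list of dicts, best first, with "confidence" (0 to 1); they miss things now and then, are a little off and sometimes report something else, mostly with a low value. They report only what shows in the picture. A call takes as long as a camera call.
- vision.find_in(picture, name): "xyz" ([x, y, z] in mm, in the coordinates of the camera as it stood for that picture, good to about 4 mm: the middle of the surface that is visible of it).
- vision.regions_of(picture, name): "mask" (420x560 bool, what is visible of it).
The state is a dict: "time": time; "joint_positions": joint angles; "dq": joint speeds; "tau": joint torques, N m; "tool_pos": TCP position; "tcp_rot": TCP orientation; "contact_force": force on the tool from outside, world axes, zero at the start; "moment": the same for the moment, N m; "grip_width": finger opening in mm.
Only numpy, scipy, OpenCV 4.12 (cv2) and the standard library are available. Lean on these libraries where they do the work, as an engineer would, in place of code of your own. Each camera call takes 0.05 s, during which the arm holds its last target. There are 200 camera calls.

TASK

Move all four ski-binding parts from the plywood rack to the empty grey rack, in reverse order, so that the fitter on the far side of the bench sees them in the order in which you see them now: the part at your left end of the plywood rack goes to the right end of the grey rack, the second from the left to second from the right, and so on. Stand each part upright on the rack's floor in the middle of its own place, and let go of all of them.

Things in the scene. Friction and masses are not known exactly. Their poses are not given: they have to be found in the camera images.
- toe_mid (a point): Centre, half-way up (26 mm above its underside), of the toe piece: a black block between two upright steel jaws on a dark steel foot; 36 (its x) x 46 (its y) x 52 mm high. The block (36 mm wide along x, faces flat, 26 mm long in y) reaches up to 40 mm, the jaws (at both y ends) to 52 mm. Grip it across its x faces. About 160 g. z up; x, y within 10 degrees of the plywood rack's at the start.
- turret_mid (a point): Centre, half-way up (27 mm above its underside), of the heel turret: an upright round black post of 36 mm diameter (foot 40 mm, 8 mm high), 54 mm high with a narrowing top from 46 mm up; two thin steel pins stick out of its +y side at 40 mm height, to 29 mm from the axis. Grip it across x. About 180 g. z up; x, y within 10 degrees of the plywood rack's at the start.
- riser_mid (a point): Centre, half-way up (26 mm above its underside), of the stepped riser: a grey plastic block with three steps in its top like a small staircase; 38 (x) x 46 (y) mm, steps at 34, 43 and 52 mm height, highest towards -y. Grip it across its flat x faces, in its lower 34 mm. About 120 g. z up; x, y within 10 degrees of the plywood rack's at the start.
- channel_mid (a point): Centre, half-way up (25 mm above its underside), of the channel: an aluminium U-section open upward, 40 (x) x 46 (y) x 50 mm high, two 6 mm walls on its x sides and a 6 mm floor. Grip it over the outside of its two walls, 40 mm across x. About 140 g. z up; x, y within 10 degrees of the plywood rack's at the start.
- toe_seat: The seat in the plywood rack on which the toe piece stands at the start, to within 5 mm of its centre: a fixed plywood plate 92 (x) x 72 (y) x 6 mm with a dark outline of the part. It marks the place the part came from. Origin at the centre of its underside, 10 mm above the bench; its top is 16 mm above the bench. Its axes are the rack's.
- turret_seat: The seat in the plywood rack on which the heel turret stands at the start, to within 5 mm of its centre: a fixed plywood plate 92 (x) x 72 (y) x 6 mm with a dark outline of the part. It marks the place the part came from. Origin at the centre of its underside, 10 mm above the bench; its top is 16 mm above the bench. Its axes are the rack's.
- riser_seat: The seat in the plywood rack on which the stepped riser stands at the start, to within 5 mm of its centre: a fixed plywood plate 92 (x) x 72 (y) x 6 mm with a dark outline of the part. It marks the place the part came from. Origin at the centre of its underside, 10 mm above the bench; its top is 16 mm above the bench. Its axes are the rack's.
- channel_seat: The seat in the plywood rack on which the channel stands at the start, to within 5 mm of its centre: a fixed plywood plate 92 (x) x 72 (y) x 6 mm with a dark outline of the part. It marks the place the part came from. Origin at the centre of its underside, 10 mm above the bench; its top is 16 mm above the bench. Its axes are the rack's.
- old_rack: The fixed plywood rack with dark wooden dividers that holds the four parts at the start, one in each place, in any order. Size, walls, places, origin and axes as those of the grey rack; the plywood seats lie on its 10 mm board, so the parts stand 16 mm above the bench.
- new_rack: The fixed, empty grey rack, before or behind the plywood one; 100 (x) x 352 (y) mm. Four places in a row, centred at y = 127.5, 42.5, -42.5, -127.5 mm, parted by walls 5 mm thick that stand 20 mm above the bench; open at the long sides. Floor 10 mm above the bench. Origin: centre of the underside, on the bench; x points away from the robot, y to its left, within 8 degrees.

How it is judged:
By the outcome, as a careful person would: the job done as asked, in the order asked, and still so for the second after the job is handed in, with the robot touching nothing.
It also fails if it takes over 99 s, if anything falls off the work surface, if the arm or the gripper's body presses on something with over 40 N, if the wrist force passes 120 N, or if a joint passes its speed limit or range.

## Working session

There is one attempt and no reset: what is moved stays moved. The work goes in short steps, Python scripts to look and compute and a tool call to move; the robot and the scene stay as the last step left them, time stands still between calls to the robot, and variables do not carry over. Pictures are saved under pics/ and viewed, about 12 in all and at most 16, crops included, and the job is handed in when it is done.

Besides the shell and the picture viewer there is one more tool, called after "Call:" by a JSON object that holds its "op" and its "data", one argument or row to a line. arm_command: Moves the arm, as the interface text tells. Its arguments: {"type":"object","properties":{"deltas":{"type":"array","items":{"type":"array","items":{"type":"number"}}},"claw":{"type":"number"}},"required":["deltas"]}

```bash
mkdir -p pics
cat > h.py <<'E'
import numpy as np, cv2
from scipy.spatial.transform import Rotation as R
from plant import bot, vision, job
def save(p,n): cv2.imwrite(f'pics/{n}.png',p['img'][:,:,::-1])
def w2p(p,P):
    P=np.atleast_2d(P); c=(p['world_to_cam']@np.c_[P,np.ones(len(P))].T)[:3]; u=p['camera_matrix']@c; return (u[:2]/u[2]).T
def pix2w(p,uv,z):
    T=np.linalg.inv(p['world_to_cam']); d=T[:3,:3]@np.linalg.inv(p['camera_matrix'])@[uv[0],uv[1],1]; o=T[:3,3]; return o+d*(z-o[2])/d[2]
def cam2w(p,x): return (np.linalg.inv(p['world_to_cam'])@[*x,1])[:3]
E
python3 - <<'E'
from h import *
np.set_printoptions(precision=3,suppress=True)
o=bot.get_obs(); print({k:o[k] for k in('time','tool_pos','tcp_rot','contact_force','grip_width')}); print(R.from_euler('xyz',o['tcp_rot']).as_matrix())
for c in('top','scene'):
    p=vision.capture(c); save(p,c+'0')
    print(c,np.linalg.inv(p['world_to_cam'])[:3,3])
    for n in ['toe_mid','turret_mid','riser_mid','channel_mid','toe_seat','turret_seat','riser_seat','channel_seat','old_rack','new_rack']:
        for d in vision.find_in(p,n)[:2]:
            w=cam2w(p,d['xyz']); print(n,round(d['confidence'],2),w.round(),w2p(p,w).round())
E
```

```text
{'time': 0.0, 'tool_pos': array([236.008, 468.533, 234.041]), 'tcp_rot': array([-1.572,  0.   , -0.467]), 'contact_force': array([ 0.573, -0.236,  0.301]), 'grip_width': 91.92720917037381}
[[ 0.893 -0.001  0.45 ]
 [-0.45  -0.001  0.893]
 [-0.    -1.    -0.002]]
top [429.513  34.575 706.627]
toe_mid 0.6 [ 631. -137.   55.] [[367. 171.]]
turret_mid 0.67 [651.  32.  66.] [[271. 158.]]
riser_mid 0.82 [652. 110.  60.] [[227. 158.]]
riser_mid 0.37 [632.  -9.  12.] [[293. 177.]]
channel_mid 0.65 [647. -48.  44.] [[316. 164.]]
turret_seat 0.81 [636.  33.  21.] [[271. 173.]]
turret_seat 0.4 [630. -55.  18.] [[318. 177.]]
riser_seat 0.6 [647. -47.  47.] [[315. 164.]]
channel_seat 0.75 [627. -56.  19.] [[318. 179.]]
old_rack 0.85 [635.  -7.  10.] [[292. 176.]]
old_rack 0.29 [ 630. -139.   56.] [[367. 171.]]
new_rack 0.68 [474. -25.  12.] [[303. 261.]]
scene [842.069 287.457 599.778]
toe_mid 0.92 [ 642. -130.   60.] [[208. 178.]]
turret_mid 0.74 [660.  40.  65.] [[260. 243.]]
riser_mid 0.72 [663. 119.  59.] [[292. 280.]]
channel_mid 0.62 [640. -43.  40.] [[239. 213.]]
channel_mid 0.24 [677.  52.  14.] [[258. 269.]]
toe_seat 0.84 [ 659. -125.   15.] [[205. 199.]]
turret_seat 0.69 [667.  42.  16.] [[259. 261.]]
riser_seat 0.62 [681. 130.  16.] [[287. 303.]]
channel_seat 0.79 [669. -41.  17.] [[228. 230.]]
old_rack 0.61 [679.  54.  13.] [[258. 271.]]
new_rack 0.74 [475.  -2.  13.] [[320. 187.]]
```

View pics/top0.png

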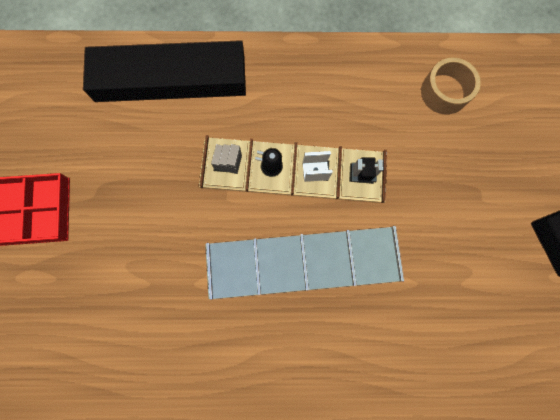

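View pics/scene0.png

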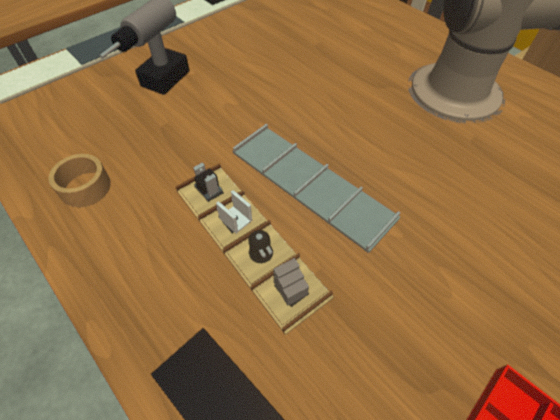

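```bash
cat >> h.py <<'E'
from scipy.optimize import minimize
def box(x0,x1,y0,y1,z0,z1): return np.array([[x,y,z] for x in(x0,x1) for y in(y0,y1) for z in(z0,z1)],float)
def cyl(r0,r1,z0,z1): a=np.arange(0,6.28,.2); return np.vstack([np.c_[r*np.cos(a),r*np.sin(a),a*0+z] for r,z in((r0,z0),(r1,z1))])
walls=[box(-50,50,y-2.5,y+2.5,0,20) for y in(-173.5,-85,0,85,173.5)]
M={'new_rack':([box(-50,50,-176,176,0,10)]+walls,0),'old_rack':([box(-50,50,-176,176,0,10)]+walls,0),
'toe_mid':([box(-18,18,-13,13,0,40),box(-18,18,-23,-17,0,52),box(-18,18,17,23,0,52),box(-18,18,-23,23,0,5)],16),
'turret_mid':([cyl(20,20,0,8),cyl(18,18,8,46),cyl(18,12,46,54),box(-6,6,17,29,39,41)],16),
'riser_mid':([box(-19,19,-23,23,0,34),box(-19,19,-23,7.7,0,43),box(-19,19,-23,-7.7,0,52)],16),
'channel_mid':([box(-20,-14,-23,23,0,50),box(14,20,-23,23,0,50),box(-20,20,-23,23,0,6)],16)}
def rend(p,name,q,z0=None):
    hs,z=M[name]; z=z if z0 is None else z0; Rz=R.from_euler('z',q[2],degrees=True).as_matrix(); m=np.zeros(p['img'].shape[:2],np.uint8)
    S=3; m=cv2.resize(m,None,fx=S,fy=S)
    for h in hs:
        u=w2p(p,h@Rz.T+[q[0],q[1],z]); cv2.fillConvexPoly(m,cv2.convexHull(np.round((u+.5)*S).astype(np.int32)),1)
    return cv2.resize(m*255,None,fx=1/S,fy=1/S,interpolation=cv2.INTER_AREA)/255.
def fit(ps,ms,name,q0,z0=None):
    def f(q): return sum(np.abs(rend(p,name,q,z0)-m).sum()/m.sum() for p,m in zip(ps,ms))
    b=None
    for a in(0,-7,7):
        r=minimize(f,[q0[0],q0[1],q0[2]+a],method='Nelder-Mead',options=dict(initial_simplex=np.array([q0[0],q0[1],q0[2]+a])+np.array([[0,0,0],[8,0,0],[0,8,0],[0,0,5]])))
        if b is None or r.fun<b.fun: b=r
    return b
E
python3 - <<'E'
from h import *
np.set_printoptions(precision=2,suppress=True)
ps=[vision.capture(c) for c in('top','scene')]
Q={'new_rack':(475,-15,4),'old_rack':(642,-8,-3),'toe_mid':(640,-137,-3),'turret_mid':(645,34,-3),'riser_mid':(645,112,-3),'channel_mid':(645,-50,-3)}
vis=[p['img'].copy() for p in ps]
for n,q in Q.items():
    g=[]
    for p in ps:
        r=vision.regions_of(p,n); ok=[d for d in r if d['confidence']>.4]
        g.append(ok[0]['mask'].astype(float) if ok else None)
        print(n,[(round(d['confidence'],2),int(d['mask'].sum())) for d in r[:3]])
    for i in ([0],[1],[0,1]):
        if any(g[k] is None for k in i): continue
        b=fit([ps[k] for k in i],[g[k] for k in i],n,q); print('  ',i,b.x,round(b.fun,3))
    for k in(0,1):
        c,_=cv2.findContours((rend(ps[k],n,b.x)>.5).astype(np.uint8),0,1); cv2.drawContours(vis[k],c,-1,(255,0,255),1)
a=cv2.resize(vis[0][120:310,190:415],None,fx=2,fy=2);b=cv2.resize(vis[1][110:340,160:410],None,fx=2,fy=2)
h=max(len(a),len(b));o=np.zeros((h,a.shape[1]+b.shape[1],3),np.uint8);o[:len(a),:a.shape[1]]=a;o[:len(b),a.shape[1]:]=b
cv2.imwrite('pics/fit.png',cv2.resize(o,(800,int(h*800/o.shape[1])))[:,:,::-1])
E
```

```text
new_rack [(0.66, 10777)]
new_rack [(0.6, 7531)]
   [0] [473.52 -23.91   5.19] 0.029
   [1] [474.43 -28.4    5.05] 0.035
   [0, 1] [473.95 -27.62   5.19] 0.063
old_rack [(0.77, 2216)]
old_rack [(0.73, 1898)]
   [0] [649.43  -8.25  -4.84] 3.442
   [1] [651.31 -10.89  -4.93] 4.459
   [0, 1] [650.11 -10.91  -4.8 ] 7.94
toe_mid [(0.6, 666)]
toe_mid [(0.97, 636)]
   [0] [ 639.83 -140.19   -1.49] 0.219
   [1] [ 641.32 -141.85  -17.2 ] 0.285
   [0, 1] [ 639.68 -139.94   -7.77] 0.559
turret_mid [(0.87, 486)]
turret_mid [(0.93, 637)]
   [0] [655.23  32.66 -11.26] 0.169
   [1] [655.4   30.49 -12.18] 0.059
   [0, 1] [655.37  30.91  -5.32] 0.254
riser_mid [(0.72, 744)]
riser_mid [(0.58, 1118)]
   [0] [659.96 114.74 -12.16] 0.044
   [1] [661.09 113.67 -12.6 ] 0.033
   [0, 1] [660.68 114.15 -12.97] 0.098
channel_mid [(0.62, 803), (0.43, 1082)]
channel_mid [(0.75, 857)]
   [0] [643.34 -49.17   3.85] 0.053
   [1] [644.95 -51.73   2.26] 0.058
   [0, 1] [644.1  -50.01   5.29] 0.161
```

View pics/fit.png

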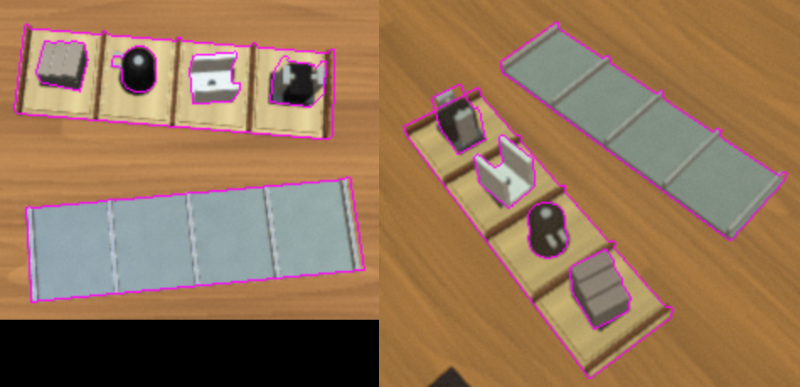

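```bash
cat > plan.py <<'E'
from h import *
import math
def plan(xyz,yaw,cur=None,n=None):
    """rows taking the tool from cur to xyz with tool z axis at yaw deg about world z (x of the part)"""
    o=bot.get_obs(); Rm=R.from_euler('xyz',o['tcp_rot']).as_matrix(); pos=np.array(o['tool_pos'])
    if cur is not None: pos=np.array(cur[0],float); a=cur[1]
    else: a=math.degrees(math.atan2(Rm[1,2],Rm[0,2]))
    tw=-((yaw-a+180)%360-180); d=np.array(xyz,float)-pos
    n=n or max(math.ceil(np.abs(d).max()/40),math.ceil(np.linalg.norm(d)/42),math.ceil(abs(tw)/8.4),1); out=[]
    for i in range(n):
        aa=math.radians(a-tw*i/n); z=np.array([math.cos(aa),math.sin(aa),0]); y=np.array([0,0,-1.]); x=np.cross(y,z)
        out.append([round(float(d@v)/n/1000,4) for v in(x,y,z)]+[round(tw/n,2)])
    print('from',pos.round(1),round(a,1),'total',d.round(1),round(tw,1)); print(*out,sep='\n')
if __name__=='__main__':
    import sys; v=list(map(float,sys.argv[1:])); plan(v[:3],v[3],n=int(v[4]) if len(v)>4 else None)
E
python3 plan.py 657 113.5 130 -12.5 15
```

```text
from [236.3 468.9 234.7] 63.3 total [ 420.7 -355.4 -104.7] 75.8
[0.0357, 0.007, -0.0085, 5.05]
[0.0363, 0.007, -0.0054, 5.05]
[0.0367, 0.007, -0.0021, 5.05]
[0.0367, 0.007, 0.0011, 5.05]
[0.0365, 0.007, 0.0043, 5.05]
[0.0359, 0.007, 0.0075, 5.05]
[0.0351, 0.007, 0.0107, 5.05]
[0.0341, 0.007, 0.0137, 5.05]
[0.0327, 0.007, 0.0166, 5.05]
[0.0311, 0.007, 0.0195, 5.05]
[0.0293, 0.007, 0.0221, 5.05]
[0.0272, 0.007, 0.0246, 5.05]
[0.025, 0.007, 0.0269, 5.05]
[0.0225, 0.007, 0.029, 5.05]
[0.0199, 0.007, 0.0309, 5.05]
```

Call:
{"op": "arm_command", "data": {
  "deltas": [
    [0.0357, 0.007, -0.0085, 5.05],
    [0.0363, 0.007, -0.0054, 5.05],
    [0.0367, 0.007, -0.0021, 5.05],
    [0.0367, 0.007, 0.0011, 5.05],
    [0.0365, 0.007, 0.0043, 5.05]
  ],
  "claw": 0
}}

```text
time: 2.3
tool_pos: [377.5, 349.4, 199.6]
tcp_rot: [-1.57, 0.0, -0.911]
contact_force: [0.9, -0.1, -0.3]
grip_width: 91.8
```

Call:
{"op": "arm_command", "data": {
  "deltas": [
    [0.0359, 0.007, 0.0075, 5.05],
    [0.0351, 0.007, 0.0107, 5.05],
    [0.0341, 0.007, 0.0137, 5.05],
    [0.0327, 0.007, 0.0166, 5.05],
    [0.0311, 0.007, 0.0195, 5.05]
  ]
}}

```text
time: 2.8
tool_pos: [517.9, 230.9, 164.5]
tcp_rot: [-1.571, 0.0, -1.352]
contact_force: [0.6, -0.5, 0.2]
grip_width: 92.1
```

Call:
{"op": "arm_command", "data": {
  "deltas": [
    [0.0293, 0.007, 0.0221, 5.05],
    [0.0272, 0.007, 0.0246, 5.05],
    [0.025, 0.007, 0.0269, 5.05],
    [0.0225, 0.007, 0.029, 5.05],
    [0.0199, 0.007, 0.0309, 5.05]
  ]
}}

```text
time: 3.3
tool_pos: [658.0, 112.4, 129.3]
tcp_rot: [-1.571, 0.0, -1.793]
contact_force: [-0.4, 0.9, 0.1]
grip_width: 91.8
```

```bash
cat > wr.py <<'E'
from h import *
def wrist():
    o=bot.get_obs(); p=vision.capture('wrist'); T=np.eye(4); T[:3,:3]=R.from_euler('xyz',o['tcp_rot']).as_matrix(); T[:3,3]=o['tool_pos']
    p=dict(p); p['world_to_cam']=np.linalg.inv(T@np.array(p['mount'])); return o,p
E
python3 - <<'E'
from wr import *
o,p=wrist(); print(o['tool_pos'],o['grip_width'],np.degrees(o['tcp_rot']),o['contact_force'],np.array(p['mount']).round(2))
save(p,'w1')
for n,q in {'riser_mid':(660.7,114,-12.7)}.items():
    r=vision.regions_of(p,n); print([(d['confidence'],d['mask'].sum()) for d in r])
    if r: b=fit([p],[r[0]['mask'].astype(float)],n,q); print(b.x,b.fun)
E
python3 plan.py 660.5 113.5 30 -12.5
```

```text
[657.98078844 112.40905287 129.32695047] 91.80095792014035 [-9.00045917e+01  6.53148748e-03 -1.02707252e+02] [-0.3757765   0.90744361  0.13366434] [[  -0.      0.97    0.26  -68.85]
 [  -0.     -0.26    0.97 -150.53]
 [   1.      0.      0.     -0.77]
 [   0.      0.      0.      1.  ]]
[(0.74, np.int64(5188))]
[658.65114375 115.60066747 -12.39252312] 0.025292152327392015
from [659.2 109.7 127.9] -12.8 total [  1.3   3.8 -97.9] -0.3
[-0.0013, 0.0326, 0.0001, -0.12]
[-0.0013, 0.0326, 0.0001, -0.12]
[-0.0013, 0.0326, 0.0001, -0.12]
```

View pics/w1.png

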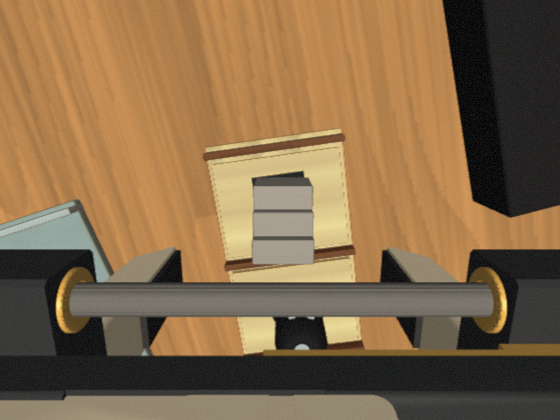

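```bash
python3 - <<'E'
from wr import *
for i in range(3):
    o,p=wrist(); print(o['time'],o['tool_pos'],np.degrees(o['tcp_rot']),np.abs(o['dq']).max())
r=vision.regions_of(p,'riser_mid'); b=fit([p],[r[0]['mask'].astype(float)],'riser_mid',(660,114,-12.5)); print(b.x,b.fun)
E
python3 plan.py 659.5 115 30 -12.5 4
```

```text
3.4 [659.24638084 109.68756388 127.91089119] [-8.99949095e+01 -6.25986926e-02 -1.02847761e+02] 0.06796664964853923
3.45 [657.74212106 111.56615366 128.36755106] [-9.00680252e+01 -2.26233618e-02 -1.02655339e+02] 0.04332811249966667
3.5 [656.867846   112.87803516 128.87727396] [-9.00842475e+01 -3.72346413e-03 -1.02538743e+02] 0.031068698658628262
[658.50385206 115.12661627 -12.19861226] 0.02783824000301369
from [656.3 114.2 129.8] -12.4 total [  3.2   0.8 -99.8] 0.1
[-0.0004, 0.025, 0.0007, 0.02]
[-0.0004, 0.025, 0.0007, 0.02]
[-0.0004, 0.025, 0.0007, 0.02]
[-0.0004, 0.025, 0.0007, 0.02]
```

Call:
{"op": "arm_command", "data": {
  "deltas": [
    [-0.002, 0.03, 0.002, 0],
    [0, 0.03, 0, 0],
    [0, 0.025, 0, 0],
    [0, 0.015, 0, 0],
    [0, 0, 0, 0]
  ]
}}

```text
time: 4.1
tool_pos: [657.6, 115.8, 28.0]
tcp_rot: [-1.575, -0.001, -1.787]
contact_force: [0.8, 0.2, -0.7]
grip_width: 91.9
```

Call:
{"op": "arm_command", "data": {
  "deltas": [
    [0, 0, 0, 0],
    [0, 0, 0, 0],
    [0, 0, 0, 0],
    [0, 0, 0, 0],
    [0, 0, 0, 0]
  ],
  "claw": 255
}}

```text
time: 4.6
tool_pos: [659.6, 115.0, 30.3]
tcp_rot: [-1.57, 0.0, -1.789]
contact_force: [-0.3, 0.1, -0.5]
grip_width: 56.3
```

Call:
{"op": "arm_command", "data": {
  "deltas": [
    [0, 0, 0, 0],
    [0, 0, 0, 0],
    [0, 0, 0, 0]
  ]
}}

```text
time: 4.9
tool_pos: [659.3, 115.0, 29.7]
tcp_rot: [-1.571, 0.0, -1.789]
contact_force: [0.2, -0.2, 0.2]
grip_width: 38.0
```

```bash
python3 -c "
from plan import *
plan((485.4,-153,110),5.2,((659.4,115,110),-12.5),9)
plan((655.4,31.8,110),-8,((485.4,-153,110),5.2),9)"
```

```text
from [659.4 115.  110. ] -12.5 total [-174. -268.    0.] -17.7
[0.0333, 0.0, -0.0124, -1.97]
[0.0328, 0.0, -0.0136, -1.97]
[0.0323, 0.0, -0.0147, -1.97]
[0.0318, 0.0, -0.0158, -1.97]
[0.0312, 0.0, -0.0169, -1.97]
[0.0306, 0.0, -0.0179, -1.97]
[0.03, 0.0, -0.019, -1.97]
[0.0293, 0.0, -0.02, -1.97]
[0.0286, 0.0, -0.021, -1.97]
from [ 485.4 -153.   110. ] 5.2 total [170.  184.8   0. ] 13.2
[-0.0187, 0.0, 0.0207, 1.47]
[-0.0193, 0.0, 0.0202, 1.47]
[-0.0198, 0.0, 0.0197, 1.47]
[-0.0203, 0.0, 0.0192, 1.47]
[-0.0208, 0.0, 0.0186, 1.47]
[-0.0212, 0.0, 0.0181, 1.47]
[-0.0217, 0.0, 0.0176, 1.47]
[-0.0221, 0.0, 0.017, 1.47]
[-0.0225, 0.0, 0.0164, 1.47]
```

Call:
{"op": "arm_command", "data": {
  "deltas": [
    [0, -0.008, 0, 0],
    [0, -0.018, 0, 0],
    [0, -0.027, 0, 0],
    [0, -0.027, 0, 0],
    [0, 0, 0, 0]
  ]
}}

```text
time: 5.4
tool_pos: [661.8, 115.2, 114.7]
tcp_rot: [-1.563, 0.002, -1.789]
contact_force: [-0.2, -0.8, -0.5]
grip_width: 37.6
```

Call:
{"op": "arm_command", "data": {
  "deltas": [
    [0.0333, 0, -0.0124, -1.97],
    [0.0328, 0, -0.0136, -1.97],
    [0.0323, 0, -0.0147, -1.97],
    [0.0318, 0, -0.0158, -1.97],
    [0.0312, 0, -0.0169, -1.97]
  ]
}}

```text
time: 5.9
tool_pos: [561.2, -34.7, 109.0]
tcp_rot: [-1.572, 0.0, -1.615]
contact_force: [0.8, -0.7, -1.4]
grip_width: 37.8
```

Call:
{"op": "arm_command", "data": {
  "deltas": [
    [0.0306, 0, -0.0179, -1.97],
    [0.03, 0, -0.019, -1.97],
    [0.0293, 0, -0.02, -1.97],
    [0.0286, 0, -0.021, -1.97],
    [0, 0, 0, 0]
  ]
}}

```text
time: 6.4
tool_pos: [483.0, -155.4, 109.1]
tcp_rot: [-1.573, 0.0, -1.482]
contact_force: [-1.3, 0.4, -0.6]
grip_width: 37.8
```

Call:
{"op": "arm_command", "data": {
  "deltas": [
    [0, 0, 0, 0],
    [0, 0.02, 0, 0],
    [0, 0.025, 0, 0],
    [0, 0.02, 0, 0],
    [0, 0, 0, 0]
  ]
}}

```text
time: 6.9
tool_pos: [484.1, -150.9, 42.2]
tcp_rot: [-1.575, 0.003, -1.478]
contact_force: [-0.8, 0.2, -0.6]
grip_width: 37.6
```

Run:
```python
from wr import *
o,p=wrist(); print(o['tool_pos'],np.degrees(o['tcp_rot']),o['contact_force'],o['grip_width']); t=[vision.capture(c) for c in('top','scene')]
for k,q in zip(('wrist','top','scene'),[p]+t):
    r=vision.regions_of(q,'new_rack'); print(k,[(round(d['confidence'],2),int(d['mask'].sum())) for d in r])
save(p,'w2')
x=vision.regions_of(t[1],'riser_mid'); b=fit([t[1]],[x[0]['mask'].astype(float)],'riser_mid',(485,-153,5),19.5); print(b.x,b.fun)
```

```text
[ 484.10670997 -150.89269574   42.20612231] [-90.26003969   0.18055739 -84.70293009] [-0.79106374  0.22405229 -0.58066227] 37.62396639912626
wrist [(0.64, 48726)]
top [(0.6, 8942)]
scene [(0.87, 6903)]
[ 472.54855506 -152.83855455  -41.90024179] 0.9031339031339032
```

View pics/w2.png

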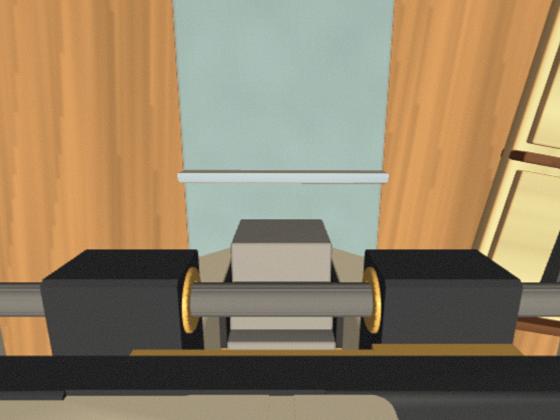

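Run:
```python
from wr import *
o,p=wrist(); print(o['tool_pos'],np.degrees(o['tcp_rot']))
T=R.from_euler('z',5.2,degrees=True).as_matrix()
L=np.array([[-50,-82.5,20],[50,-82.5,20],[-50,-87.5,20],[50,-87.5,20],[-50,-40,10],[50,-40,10]]);print(w2p(p,L@T.T+[474,-26,0]).round(1))
r=vision.regions_of(p,'new_rack'); m=r[0]['mask']
g=p['img'].astype(int)
for row in(60,100,140): x=np.where(g[row,:,2]>g[row,:,0]+5)[0]; print(row,x.min(),x.max())
print(g[165:190,280].sum(1))
```

```text
[ 485.9544913  -152.93675958   45.67677525] [-8.99020558e+01 -5.16792816e-02 -8.47533787e+01]
[[177.  166.7]
 [385.8 167. ]
 [177.7 177.1]
 [385.1 177.4]
 [176.3  74.5]
 [386.7  74.9]]
60 176 381
100 179 378
140 182 375
[352 346 545 624 640 635 636 625 614 611 602 544 448 511 534 541 548 538
 528 534 534 540 531 531 525]
```

Call:
{"op": "arm_command", "data": {
  "deltas": [
    [0, 0.01, 0, 0],
    [0, 0.007, 0, 0],
    [0, 0.0035, 0, 0],
    [0, 0, 0, 0],
    [0, 0, 0, 0]
  ]
}}

```text
time: 7.85
tool_pos: [485.1, -152.8, 23.8]
tcp_rot: [-1.571, 0.0, -1.48]
contact_force: [-0.7, -0.4, -0.1]
grip_width: 38.0
```

Call:
{"op": "arm_command", "data": {
  "deltas": [
    [0, 0, 0, 0],
    [0, 0, 0, 0],
    [0, 0, 0, 0],
    [0, 0, 0, 0],
    [0, 0, 0, 0]
  ],
  "claw": 0
}}

```text
time: 8.35
tool_pos: [485.4, -152.9, 24.2]
tcp_rot: [-1.571, 0.0, -1.479]
contact_force: [-0.2, -0.4, -0.3]
grip_width: 73.1
```

Call:
{"op": "arm_command", "data": {
  "deltas": [
    [0, 0, 0, 0],
    [0, -0.02, 0, 0],
    [0, -0.03, 0, 0],
    [0, -0.0355, 0, 0],
    [0, 0, 0, 0]
  ]
}}

```text
time: 8.85
tool_pos: [487.8, -154.0, 113.9]
tcp_rot: [-1.563, -0.004, -1.479]
contact_force: [0.1, 0.4, -0.6]
grip_width: 91.7
```

Call:
{"op": "arm_command", "data": {
  "deltas": [
    [-0.0187, 0, 0.0207, 1.47],
    [-0.0193, 0, 0.0202, 1.47],
    [-0.0198, 0, 0.0197, 1.47],
    [-0.0203, 0, 0.0192, 1.47],
    [-0.0208, 0, 0.0186, 1.47]
  ]
}}

```text
time: 9.35
tool_pos: [580.1, -49.1, 109.0]
tcp_rot: [-1.572, 0.0, -1.609]
contact_force: [0.2, -0.8, -0.4]
grip_width: 91.8
```

Call:
{"op": "arm_command", "data": {
  "deltas": [
    [-0.0212, 0, 0.0181, 1.47],
    [-0.0217, 0, 0.0176, 1.47],
    [-0.0221, 0, 0.017, 1.47],
    [-0.0225, 0, 0.0164, 1.47],
    [0, 0, 0, 0]
  ]
}}

```text
time: 9.85
tool_pos: [656.6, 34.8, 108.7]
tcp_rot: [-1.57, 0.001, -1.708]
contact_force: [-0.1, -0.5, 0.1]
grip_width: 92.0
```

Call:
{"op": "arm_command", "data": {
  "deltas": [
    [0, 0, 0, 0],
    [0, 0, 0, 0]
  ]
}}

```text
time: 10.05
tool_pos: [654.5, 31.4, 109.2]
tcp_rot: [-1.572, -0.0, -1.711]
contact_force: [-0.9, -0.0, 0.4]
grip_width: 91.6
```

Run:
```python
from wr import *
o,p=wrist(); print(o['time'],o['tool_pos'],np.degrees(o['tcp_rot']))
q=p; save(p,'w3')
r=vision.regions_of(q,'turret_mid'); print([(round(d['confidence'],2),int(d['mask'].sum())) for d in r])
if r: b=fit([q],[r[0]['mask'].astype(float)],'turret_mid',(655.4,31.5,-8)); print(b.x,b.fun)
t=[vision.capture(c) for c in('top','scene')]
for i in t:
    x=vision.regions_of(i,'riser_mid')
    if x: b=fit([i],[x[0]['mask'].astype(float)],'riser_mid',(485,-153,5),10); print('riser',x[0]['confidence'],b.x,b.fun)
```

```text
10.05 [654.47916092  31.39965553 109.18129125] [-9.00737299e+01 -1.76922235e-02 -9.80081280e+01]
[(0.88, 4229)]
[652.63590239  32.1268996  -10.43091808] 0.04129655645658594
riser 0.64 [441.94976234  51.64704988  -6.11679373] 2.5707585267357564
```

View pics/w3.png

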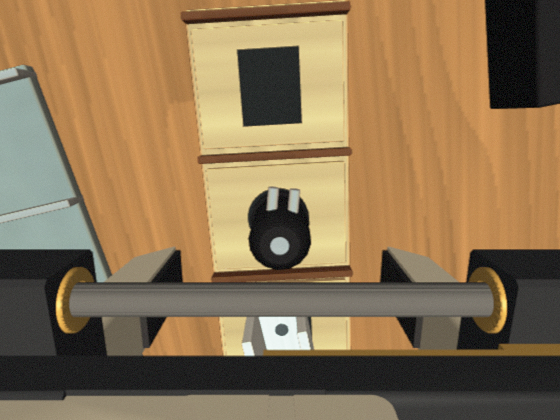

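Call:
{"op": "arm_command", "data": {
  "deltas": [
    [0, 0.02, -0.001, 0],
    [0, 0.03, 0, 0],
    [0, 0.02, 0, 0],
    [0, 0.01, 0, 0],
    [0, 0, 0, 0]
  ]
}}

```text
time: 10.85
tool_pos: [653.4, 32.1, 28.4]
tcp_rot: [-1.573, -0.0, -1.711]
contact_force: [-0.0, -0.1, 0.6]
grip_width: 91.6
```

Call:
{"op": "arm_command", "data": {
  "deltas": [
    [0, 0, 0, 0],
    [0, 0, 0, 0],
    [0, 0, 0, 0],
    [0, 0, 0, 0],
    [0, 0, 0, 0]
  ],
  "claw": 255
}}

```text
time: 11.35
tool_pos: [654.5, 32.2, 30.2]
tcp_rot: [-1.57, 0.0, -1.71]
contact_force: [0.1, -0.4, 0.1]
grip_width: 56.6
```

Call:
{"op": "arm_command", "data": {
  "deltas": [
    [0, 0, 0, 0],
    [0, 0, 0, 0],
    [0, 0, 0, 0]
  ]
}}

```text
time: 11.65
tool_pos: [654.2, 32.3, 30.2]
tcp_rot: [-1.571, 0.0, -1.71]
contact_force: [-2.1, 0.1, 3.6]
grip_width: 35.7
```

```bash
python3 -c "
from plan import *
plan((477.8,-68.3,110),5.2,((654.4,31.9,110),-8),8)
plan((643.9,-50.4,110),3.5,((477.8,-68.3,110),5.2),5)
plan((470.2,16.3,110),5.2,((643.9,-50.4,110),3.5),5)
plan((640,-140.2,110),-5,((470.2,16.3,110),5.2),8)
plan((462.5,101,110),5.2,((640,-140.2,110),-5),9)
"
```

```text
from [654.4  31.9 110. ] -8 total [-176.6 -100.2    0. ] -13.2
[0.0155, 0.0, -0.0201, -1.65]
[0.0149, 0.0, -0.0206, -1.65]
[0.0143, 0.0, -0.021, -1.65]
[0.0137, 0.0, -0.0214, -1.65]
[0.0131, 0.0, -0.0218, -1.65]
[0.0124, 0.0, -0.0221, -1.65]
[0.0118, 0.0, -0.0225, -1.65]
[0.0111, 0.0, -0.0228, -1.65]
from [477.8 -68.3 110. ] 5.2 total [166.1  17.9   0. ] 1.7
[-0.0006, 0.0, 0.0334, 0.34]
[-0.0008, 0.0, 0.0334, 0.34]
[-0.001, 0.0, 0.0334, 0.34]
[-0.0011, 0.0, 0.0334, 0.34]
[-0.0013, 0.0, 0.0334, 0.34]
from [643.9 -50.4 110. ] 3.5 total [-173.7   66.7    0. ] -1.7
[-0.0154, 0.0, -0.0339, -0.34]
[-0.0156, 0.0, -0.0338, -0.34]
[-0.0158, 0.0, -0.0337, -0.34]
[-0.016, 0.0, -0.0336, -0.34]
[-0.0162, 0.0, -0.0335, -0.34]
from [470.2  16.3 110. ] 5.2 total [ 169.8 -156.5    0. ] 10.2
[0.0214, 0.0, 0.0194, 1.27]
[0.021, 0.0, 0.0198, 1.27]
[0.0205, 0.0, 0.0203, 1.27]
[0.0201, 0.0, 0.0207, 1.27]
[0.0196, 0.0, 0.0212, 1.27]
[0.0191, 0.0, 0.0216, 1.27]
[0.0186, 0.0, 0.022, 1.27]
[0.0181, 0.0, 0.0225, 1.27]
from [ 640.  -140.2  110. ] -5 total [-177.5  241.2    0. ] -10.2
[-0.025, 0.0, -0.022, -1.13]
[-0.0254, 0.0, -0.0215, -1.13]
[-0.0258, 0.0, -0.021, -1.13]
[-0.0262, 0.0, -0.0205, -1.13]
[-0.0266, 0.0, -0.0199, -1.13]
[-0.027, 0.0, -0.0194, -1.13]
[-0.0274, 0.0, -0.0189, -1.13]
[-0.0278, 0.0, -0.0183, -1.13]
[-0.0281, 0.0, -0.0178, -1.13]
```

Call:
{"op": "arm_command", "data": {
  "deltas": [
    [0, 0, 0, 0],
    [0, -0.01, 0, 0],
    [0, -0.02, 0, 0],
    [0, -0.025, 0, 0],
    [0, -0.025, 0, 0]
  ]
}}

```text
time: 12.15
tool_pos: [654.0, 32.2, 110.4]
tcp_rot: [-1.572, -0.0, -1.71]
contact_force: [-0.0, -0.3, -1.8]
grip_width: 35.8
```

Call:
{"op": "arm_command", "data": {
  "deltas": [
    [0, 0, 0, 0],
    [0.0155, 0, -0.0201, -1.65],
    [0.0149, 0, -0.0206, -1.65],
    [0.0143, 0, -0.021, -1.65],
    [0.0137, 0, -0.0214, -1.65]
  ]
}}

```text
time: 12.65
tool_pos: [564.3, -18.2, 108.4]
tcp_rot: [-1.573, 0.0, -1.594]
contact_force: [0.4, -0.9, -2.1]
grip_width: 35.6
```

Call:
{"op": "arm_command", "data": {
  "deltas": [
    [0.0131, 0, -0.0218, -1.65],
    [0.0124, 0, -0.0221, -1.65],
    [0.0118, 0, -0.0225, -1.65],
    [0.0111, 0, -0.0228, -1.65],
    [0, 0, 0, 0]
  ]
}}

```text
time: 13.15
tool_pos: [474.4, -68.6, 108.7]
tcp_rot: [-1.575, 0.001, -1.481]
contact_force: [0.5, -0.6, -2.7]
grip_width: 35.4
```

Call:
{"op": "arm_command", "data": {
  "deltas": [
    [0, 0, 0, 0],
    [0, 0.02, 0, 0],
    [0, 0.025, 0, 0],
    [0, 0.02, 0, 0],
    [0, 0, 0, 0]
  ]
}}

```text
time: 13.65
tool_pos: [476.6, -67.1, 42.2]
tcp_rot: [-1.575, 0.002, -1.48]
contact_force: [-0.3, 0.1, -2.1]
grip_width: 35.5
```

Run:
```python
from wr import *
vision.capture('top');vision.capture('top');vision.capture('top')
o,p=wrist(); print(o['tool_pos'],np.degrees(o['tcp_rot']),o['contact_force'],o['grip_width'])
save(p,'w4')
```

```text
[478.50524647 -67.93211881  45.2307392 ] [-8.99330894e+01 -1.75308489e-02 -8.47752126e+01] [-0.8071836  -0.71035962 -1.90836922] 35.43222881844728
```

View pics/w4.png

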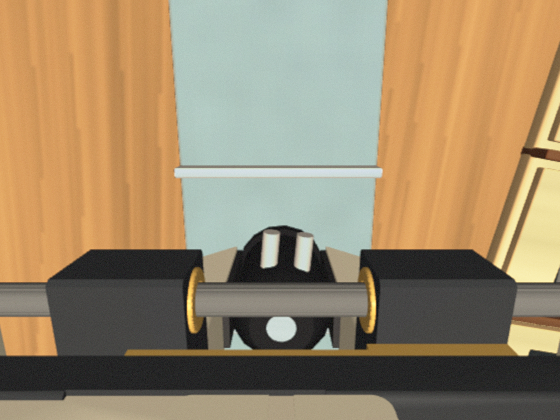

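Call:
{"op": "arm_command", "data": {
  "deltas": [
    [0, 0.01, 0, 0],
    [0, 0.007, 0, 0],
    [0, 0.0035, 0, 0],
    [0, 0, 0, 0],
    [0, 0, 0, 0]
  ]
}}

```text
time: 14.35
tool_pos: [477.2, -68.0, 24.3]
tcp_rot: [-1.571, 0.0, -1.48]
contact_force: [-2.6, -0.3, 2.7]
grip_width: 36.0
```

Call:
{"op": "arm_command", "data": {
  "deltas": [
    [0, 0, 0, 0],
    [0, 0, 0, 0],
    [0, 0, 0, 0],
    [0, 0, 0, 0],
    [0, 0, 0, 0]
  ],
  "claw": 0
}}

```text
time: 14.85
tool_pos: [477.6, -68.1, 24.1]
tcp_rot: [-1.571, 0.0, -1.48]
contact_force: [0.2, 0.1, 0.7]
grip_width: 71.1
```

Call:
{"op": "arm_command", "data": {
  "deltas": [
    [0, 0, 0, 0],
    [0, -0.02, 0, 0],
    [0, -0.03, 0, 0],
    [0, -0.0355, 0, 0],
    [0, 0, 0, 0]
  ]
}}

```text
time: 15.35
tool_pos: [480.1, -68.8, 113.7]
tcp_rot: [-1.563, -0.003, -1.48]
contact_force: [-0.4, -0.1, -0.0]
grip_width: 92.1
```

Call:
{"op": "arm_command", "data": {
  "deltas": [
    [-0.0006, 0, 0.0334, 0.34],
    [-0.0008, 0, 0.0334, 0.34],
    [-0.001, 0, 0.0334, 0.34],
    [-0.0011, 0, 0.0334, 0.34],
    [-0.0013, 0, 0.0334, 0.34]
  ]
}}

```text
time: 15.85
tool_pos: [644.5, -49.8, 108.6]
tcp_rot: [-1.572, 0.0, -1.51]
contact_force: [1.0, -0.3, 0.1]
grip_width: 91.7
```

Call:
{"op": "arm_command", "data": {
  "deltas": [
    [0, 0, 0, 0],
    [0, 0, 0, 0],
    [0, 0, 0, 0]
  ]
}}

```text
time: 16.15
tool_pos: [642.3, -50.1, 109.0]
tcp_rot: [-1.573, 0.001, -1.51]
contact_force: [0.1, 0.4, 0.8]
grip_width: 91.5
```

Run:
```python
from wr import *
o,p=wrist(); print(o['time'],o['tool_pos'],np.degrees(o['tcp_rot']),o['grip_width'])
save(p,'w5')
r=vision.regions_of(p,'channel_mid'); print([(round(d['confidence'],2),int(d['mask'].sum())) for d in r])
if r: b=fit([p],[r[0]['mask'].astype(float)],'channel_mid',(644,-50,3.5)); print(b.x,b.fun)
```

```text
16.15 [642.28715979 -50.08321008 108.95359811] [-9.01232637e+01  3.04142384e-02 -8.65006761e+01] 91.497948453655
[(0.67, 5365)]
[642.24607287 -49.5267261    3.19592175] 0.049002430422308715
```

View pics/w5.png

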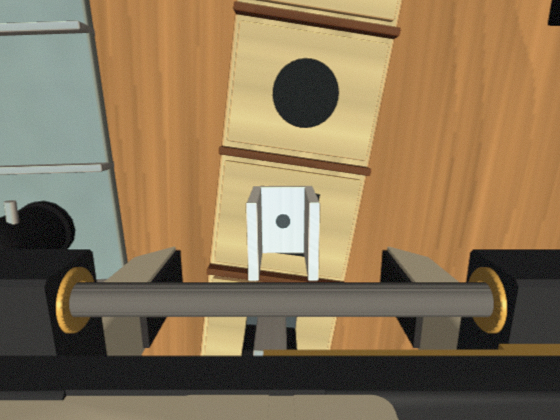

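Call:
{"op": "arm_command", "data": {
  "deltas": [
    [0, 0.02, 0, 0],
    [0, 0.03, 0, 0],
    [0, 0.02, 0, 0],
    [0, 0.01, 0, 0],
    [0, 0, 0, 0]
  ]
}}

```text
time: 16.75
tool_pos: [642.5, -50.1, 28.7]
tcp_rot: [-1.573, 0.001, -1.51]
contact_force: [0.4, 0.2, 0.0]
grip_width: 92.2
```

Call:
{"op": "arm_command", "data": {
  "deltas": [
    [0, 0, 0, 0],
    [0, 0, 0, 0],
    [0, 0, 0, 0],
    [0, 0, 0, 0],
    [0, 0, 0, 0]
  ],
  "claw": 255
}}

```text
time: 17.25
tool_pos: [643.9, -50.1, 30.1]
tcp_rot: [-1.57, -0.0, -1.51]
contact_force: [-0.2, 0.2, -0.2]
grip_width: 56.5
```

Call:
{"op": "arm_command", "data": {
  "deltas": [
    [0, 0, 0, 0],
    [0, 0, 0, 0],
    [0, 0, 0, 0],
    [0, 0, 0, 0]
  ]
}}

```text
time: 17.65
tool_pos: [643.6, -50.1, 29.7]
tcp_rot: [-1.571, 0.0, -1.51]
contact_force: [0.1, -0.3, 0.7]
grip_width: 40.2
```

Call:
{"op": "arm_command", "data": {
  "deltas": [
    [0, -0.01, 0, 0],
    [0, -0.02, 0, 0],
    [0, -0.025, 0, 0],
    [0, -0.025, 0, 0],
    [0, 0, 0, 0]
  ]
}}

```text
time: 18.15
tool_pos: [645.9, -50.5, 114.2]
tcp_rot: [-1.563, -0.002, -1.51]
contact_force: [0.0, -0.9, -0.8]
grip_width: 40.0
```

Call:
{"op": "arm_command", "data": {
  "deltas": [
    [-0.0154, 0, -0.0339, -0.34],
    [-0.0156, 0, -0.0338, -0.34],
    [-0.0158, 0, -0.0337, -0.34],
    [-0.016, 0, -0.0336, -0.34],
    [-0.0162, 0, -0.0335, -0.34]
  ]
}}

```text
time: 18.65
tool_pos: [467.8, 16.9, 109.1]
tcp_rot: [-1.572, 0.0, -1.48]
contact_force: [0.5, -0.1, -1.7]
grip_width: 39.8
```

Call:
{"op": "arm_command", "data": {
  "deltas": [
    [0, 0, 0, 0],
    [0, 0.02, 0, 0],
    [0, 0.025, 0, 0],
    [0, 0.02, 0, 0],
    [0, 0, 0, 0]
  ]
}}

```text
time: 19.15
tool_pos: [468.4, 16.4, 42.4]
tcp_rot: [-1.576, 0.001, -1.48]
contact_force: [0.4, -0.1, -1.5]
grip_width: 39.8
```

Call:
{"op": "arm_command", "data": {
  "deltas": [
    [0, 0, 0, 0],
    [0, 0, 0, 0]
  ]
}}

```text
time: 19.35
tool_pos: [470.7, 16.2, 45.5]
tcp_rot: [-1.569, -0.0, -1.48]
contact_force: [1.1, 0.6, -1.2]
grip_width: 39.8
```

Run:
```python
from wr import *
o,p=wrist(); print(o['tool_pos'],np.degrees(o['tcp_rot']),o['contact_force'],o['grip_width'])
save(p,'w6')
```

```text
[470.72010949  16.24696443  45.49741198] [-8.99054174e+01 -1.69811626e-02 -8.47964708e+01] [ 1.14168104  0.61351182 -1.16337298] 39.84208374080595
```

View pics/w6.png

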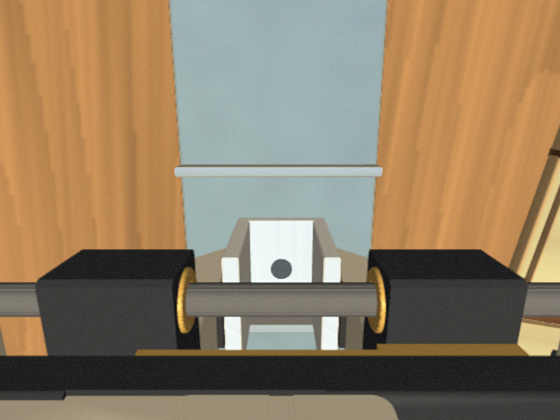

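Channel held upright and centred over the wall-bounded place (wall at columns 175–381, row 170). Lower, release, and go to the toe.

Call:
{"op": "arm_command", "data": {
  "deltas": [
    [0, 0.01, 0, 0],
    [0, 0.007, 0, 0],
    [0, 0.0035, 0, 0],
    [0, 0, 0, 0],
    [0, 0, 0, 0]
  ]
}}

```text
time: 19.9
tool_pos: [469.7, 16.4, 24.0]
tcp_rot: [-1.571, 0.0, -1.48]
contact_force: [0.0, 0.2, -1.1]
grip_width: 39.9
```

Call:
{"op": "arm_command", "data": {
  "deltas": [
    [0, 0, 0, 0],
    [0, 0, 0, 0],
    [0, 0, 0, 0],
    [0, 0, 0, 0],
    [0, 0, 0, 0]
  ],
  "claw": 0
}}

```text
time: 20.4
tool_pos: [469.9, 16.4, 24.3]
tcp_rot: [-1.571, 0.0, -1.48]
contact_force: [0.1, -0.8, -0.4]
grip_width: 75.2
```

Call:
{"op": "arm_command", "data": {
  "deltas": [
    [0, 0, 0, 0],
    [0, -0.02, 0, 0],
    [0, -0.03, 0, 0],
    [0, -0.0355, 0, 0],
    [0, 0, 0, 0]
  ]
}}

```text
time: 20.9
tool_pos: [472.5, 16.1, 113.6]
tcp_rot: [-1.563, -0.002, -1.48]
contact_force: [-0.0, 0.6, -0.1]
grip_width: 92.3
```

Call:
{"op": "arm_command", "data": {
  "deltas": [
    [0.0214, 0, 0.0194, 1.27],
    [0.021, 0, 0.0198, 1.27],
    [0.0205, 0, 0.0203, 1.27],
    [0.0201, 0, 0.0207, 1.27],
    [0.0196, 0, 0.0212, 1.27]
  ]
}}

```text
time: 21.4
tool_pos: [576.3, -82.2, 108.7]
tcp_rot: [-1.572, 0.0, -1.592]
contact_force: [0.6, 0.2, 1.0]
grip_width: 91.8
```

Call:
{"op": "arm_command", "data": {
  "deltas": [
    [0.0191, 0, 0.0216, 1.27],
    [0.0186, 0, 0.022, 1.27],
    [0.0181, 0, 0.0225, 1.27],
    [0, 0, 0, 0],
    [0, 0, 0, 0]
  ]
}}

```text
time: 21.9
tool_pos: [639.0, -139.9, 108.2]
tcp_rot: [-1.573, 0.001, -1.658]
contact_force: [-0.3, 1.3, -0.5]
grip_width: 91.7
```

Call:
{"op": "arm_command", "data": {
  "deltas": [
    [0, 0, 0, 0],
    [0, 0, 0, 0]
  ]
}}

```text
time: 22.1
tool_pos: [639.0, -139.1, 109.6]
tcp_rot: [-1.572, 0.0, -1.656]
contact_force: [-0.4, -0.3, 0.2]
grip_width: 91.8
```

Run:
```python
from wr import *
o,p=wrist(); print(o['time'],o['tool_pos'],np.degrees(o['tcp_rot']),o['grip_width'])
r=vision.regions_of(p,'toe_mid'); print([(round(d['confidence'],2),int(d['mask'].sum())) for d in r])
im=p['img'].copy()
if r:
    b=fit([p],[r[0]['mask'].astype(float)],'toe_mid',(640,-140,-5)); print(b.x,b.fun)
for q,c in ((b.x,(255,0,255)),((640,-140,-5),(0,255,0))):
  Rz=R.from_euler('z',q[2],degrees=True).as_matrix()
  for z in(0,40): cv2.polylines(im,[np.round(w2p(p,np.array([[-18,-13,z],[18,-13,z],[18,13,z],[-18,13,z]])@Rz.T+[q[0],q[1],16])).astype(np.int32)],True,c,1)
cv2.imwrite('pics/w7.png',cv2.resize(im[120:360,150:430],None,fx=2.5,fy=2.5)[:,:,::-1])
```

```text
22.1 [ 639.02498357 -139.07831339  109.63366674] [-9.00417863e+01  2.02396529e-02 -9.49032408e+01] 91.77952679143668
[(0.82, 4827)]
[ 638.13120285 -139.00957664   -0.68208378] 0.2527230407389805
```

View pics/w7.png

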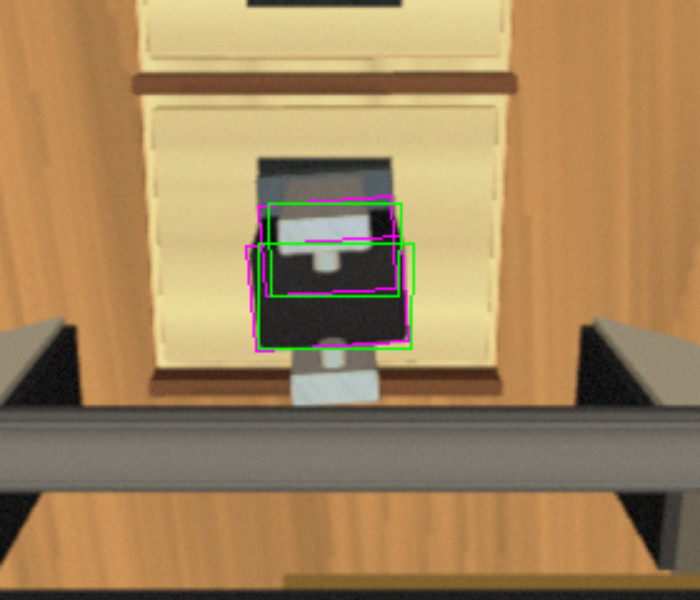

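Call:
{"op": "arm_command", "data": {
  "deltas": [
    [-0.0005, 0.02, -0.0015, -4],
    [0, 0.03, 0, 0],
    [0, 0.02, 0, 0],
    [0, 0.01, 0, 0],
    [0, 0, 0, 0]
  ]
}}

```text
time: 22.7
tool_pos: [637.4, -138.8, 28.5]
tcp_rot: [-1.573, 0.001, -1.587]
contact_force: [0.1, 0.7, -0.7]
grip_width: 91.7
```

Call:
{"op": "arm_command", "data": {
  "deltas": [
    [0, 0, 0, 0],
    [0, 0, 0, 0],
    [0, 0, 0, 0],
    [0, 0, 0, 0],
    [0, 0, 0, 0]
  ],
  "claw": 255
}}

```text
time: 23.2
tool_pos: [638.4, -139.4, 30.2]
tcp_rot: [-1.57, -0.0, -1.587]
contact_force: [-0.6, 0.4, -0.2]
grip_width: 56.6
```

Call:
{"op": "arm_command", "data": {
  "deltas": [
    [0, 0, 0, 0],
    [0, 0, 0, 0],
    [0, 0, 0, 0],
    [0, 0, 0, 0]
  ]
}}

```text
time: 23.6
tool_pos: [638.3, -139.3, 29.7]
tcp_rot: [-1.571, 0.0, -1.587]
contact_force: [-0.1, -0.9, -0.1]
grip_width: 36.1
```

Call:
{"op": "arm_command", "data": {
  "deltas": [
    [0, -0.01, 0, 0],
    [0, -0.02, 0, 0],
    [0, -0.025, 0, 0],
    [0, -0.025, 0, 0],
    [0, 0, 0, 0]
  ]
}}

```text
time: 24.1
tool_pos: [640.3, -140.0, 114.3]
tcp_rot: [-1.563, -0.002, -1.587]
contact_force: [0.2, -0.6, -0.8]
grip_width: 35.6
```

```bash
python3 -c "
from plan import *
plan((462.5,101,110),5.2,((638.5,-139.6,110),-1),9)
plan((236,380,230),40,((462.5,101,110),5.2),10)
"
```

```text
from [ 638.5 -139.6  110. ] -1 total [-176.   240.6    0. ] -6.2
[-0.0264, 0.0, -0.02, -0.69]
[-0.0266, 0.0, -0.0197, -0.69]
[-0.0269, 0.0, -0.0194, -0.69]
[-0.0271, 0.0, -0.0191, -0.69]
[-0.0273, 0.0, -0.0187, -0.69]
[-0.0275, 0.0, -0.0184, -0.69]
[-0.0278, 0.0, -0.0181, -0.69]
[-0.028, 0.0, -0.0177, -0.69]
[-0.0282, 0.0, -0.0174, -0.69]
from [462.5 101.  110. ] 5.2 total [-226.5  279.   120. ] -34.8
[-0.0298, -0.012, -0.02, -3.48]
[-0.031, -0.012, -0.0182, -3.48]
[-0.032, -0.012, -0.0163, -3.48]
[-0.033, -0.012, -0.0143, -3.48]
[-0.0338, -0.012, -0.0123, -3.48]
[-0.0345, -0.012, -0.0102, -3.48]
[-0.035, -0.012, -0.0081, -3.48]
[-0.0354, -0.012, -0.0059, -3.48]
[-0.0357, -0.012, -0.0038, -3.48]
[-0.0359, -0.012, -0.0016, -3.48]
```

Call:
{"op": "arm_command", "data": {
  "deltas": [
    [-0.0264, 0, -0.02, -0.69],
    [-0.0266, 0, -0.0197, -0.69],
    [-0.0269, 0, -0.0194, -0.69],
    [-0.0271, 0, -0.0191, -0.69],
    [-0.0273, 0, -0.0187, -0.69]
  ]
}}

```text
time: 24.6
tool_pos: [538.8, -4.7, 109.0]
tcp_rot: [-1.572, 0.0, -1.527]
contact_force: [0.5, 0.2, -1.0]
grip_width: 35.6
```

Call:
{"op": "arm_command", "data": {
  "deltas": [
    [-0.0275, 0, -0.0184, -0.69],
    [-0.0278, 0, -0.0181, -0.69],
    [-0.028, 0, -0.0177, -0.69],
    [-0.0282, 0, -0.0174, -0.69],
    [0, 0, 0, 0]
  ]
}}

```text
time: 25.1
tool_pos: [458.6, 103.5, 109.0]
tcp_rot: [-1.574, 0.001, -1.476]
contact_force: [-0.6, 0.5, -1.5]
grip_width: 35.9
```

Call:
{"op": "arm_command", "data": {
  "deltas": [
    [0, 0, 0, 0],
    [0, 0.02, 0, 0],
    [0, 0.025, 0, 0],
    [0, 0.02, 0, 0],
    [0, 0, 0, 0]
  ]
}}

```text
time: 25.6
tool_pos: [460.9, 100.1, 42.4]
tcp_rot: [-1.576, 0.0, -1.481]
contact_force: [-1.0, 0.5, -0.3]
grip_width: 35.9
```

Call:
{"op": "arm_command", "data": {
  "deltas": [
    [0, 0, 0, 0],
    [0, 0, 0, 0]
  ]
}}

```text
time: 25.8
tool_pos: [463.0, 100.8, 45.6]
tcp_rot: [-1.569, -0.0, -1.48]
contact_force: [0.3, 0.3, -0.7]
grip_width: 36.0
```

Run:
```python
from wr import *
o,p=wrist(); print(o['tool_pos'],np.degrees(o['tcp_rot']),o['contact_force'],o['grip_width'])
save(p,'w8')
```

```text
[463.02554313 100.80252409  45.59449372] [-8.98899546e+01 -2.93383636e-03 -8.47827315e+01] [ 0.29302961  0.32562046 -0.73356578] 35.95770972937737
```

View pics/w8.png

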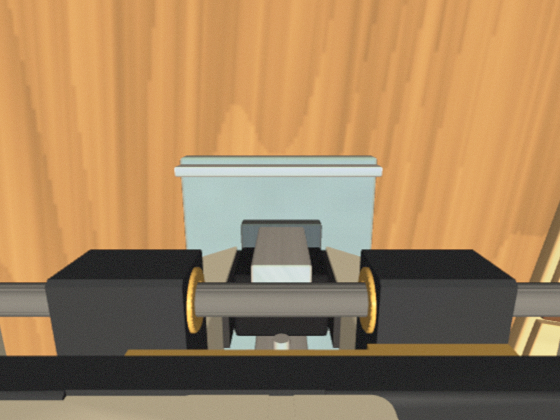

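The toe piece is held upright and centred in the left end place (end wall at row 170, columns 175–381). Lower, release, retreat.

Call:
{"op": "arm_command", "data": {
  "deltas": [
    [0, 0.01, 0, 0],
    [0, 0.007, 0, 0],
    [0, 0.0035, 0, 0],
    [0, 0, 0, 0],
    [0, 0, 0, 0]
  ]
}}

```text
time: 26.35
tool_pos: [461.9, 101.2, 24.0]
tcp_rot: [-1.571, 0.0, -1.479]
contact_force: [0.1, 0.0, -2.0]
grip_width: 36.1
```

Call:
{"op": "arm_command", "data": {
  "deltas": [
    [0, 0, 0, 0],
    [0, 0, 0, 0],
    [0, 0, 0, 0],
    [0, 0, 0, 0],
    [0, 0, 0, 0]
  ],
  "claw": 0
}}

```text
time: 26.85
tool_pos: [462.0, 101.2, 24.3]
tcp_rot: [-1.571, 0.0, -1.479]
contact_force: [-0.5, 0.5, 0.1]
grip_width: 71.4
```

Call:
{"op": "arm_command", "data": {
  "deltas": [
    [0, 0, 0, 0],
    [0, -0.02, 0, 0],
    [0, -0.03, 0, 0],
    [0, -0.0355, 0, 0],
    [0, 0, 0, 0]
  ]
}}

```text
time: 27.35
tool_pos: [464.6, 101.4, 113.6]
tcp_rot: [-1.563, -0.0, -1.479]
contact_force: [0.7, 0.2, -0.1]
grip_width: 91.9
```

Call:
{"op": "arm_command", "data": {
  "deltas": [
    [-0.0298, -0.012, -0.02, -3.48],
    [-0.031, -0.012, -0.0182, -3.48],
    [-0.032, -0.012, -0.0163, -3.48],
    [-0.033, -0.012, -0.0143, -3.48],
    [-0.0338, -0.012, -0.0123, -3.48]
  ]
}}

```text
time: 27.85
tool_pos: [347.2, 241.2, 169.6]
tcp_rot: [-1.572, 0.0, -1.173]
contact_force: [0.5, 0.6, -0.5]
grip_width: 92.1
```

Call:
{"op": "arm_command", "data": {
  "deltas": [
    [-0.0345, -0.012, -0.0102, -3.48],
    [-0.035, -0.012, -0.0081, -3.48],
    [-0.0354, -0.012, -0.0059, -3.48],
    [-0.0357, -0.012, -0.0038, -3.48],
    [-0.0359, -0.012, -0.0016, -3.48]
  ]
}}

```text
time: 28.35
tool_pos: [233.8, 380.6, 229.6]
tcp_rot: [-1.571, -0.0, -0.869]
contact_force: [0.8, 0.0, -0.6]
grip_width: 91.7
```

Run:
```python
from wr import *
np.set_printoptions(precision=1,suppress=True)
t=[vision.capture(c) for c in('top','scene')]; print(bot.get_obs()['tool_pos'],bot.get_obs()['grip_width'])
Rz=R.from_euler('z',5.2,degrees=True).as_matrix()
for n,y in (('toe_mid',127.5),('channel_mid',42.5),('turret_mid',-42.5),('riser_mid',-127.5)):
    c=Rz@[0,y,0]+[474,-26,0]
    for p in t:
        x=vision.regions_of(p,n)
        if x:
            b=fit([p],[x[0]['mask'].astype(float)],n,(c[0],c[1],5.2),10); print(n,round(x[0]['confidence'],2),'rack frame',Rz.T@(np.array([b.x[0],b.x[1],0])-[474,-26,0])-[0,y,0],b.x[2]-5.2,b.fun)
a=cv2.resize(t[0]['img'][110:310,180:420],(400,333)); b=cv2.resize(t[1]['img'][100:340,150:420],(400,356)); o=np.zeros((356,800,3),np.uint8);o[:333,:400]=a;o[:,400:]=b
cv2.imwrite('pics/end.png',o[:,:,::-1])
```

```text
[233.2 382.6 230.5] 91.45956584952984
toe_mid 0.92 rack frame [ 0.1 -0.7  0. ] -2.457407295608784 0.09703335879806468
toe_mid 0.72 rack frame [ 0.1 -1.1  0. ] 10.617312794716636 0.2004928747455266
channel_mid 0.88 rack frame [-0.   0.6  0. ] -0.2743910041619744 0.056073498581822666
channel_mid 0.69 rack frame [ 0.6 -1.6  0. ] -1.869433541363811 0.06664346211857523
turret_mid 0.59 rack frame [-0.5  0.1  0. ] 5.865810664130637 0.20670895809304116
turret_mid 0.68 rack frame [-0.3 -2.4  0. ] -2.3674911722955603 0.09505472871879676
riser_mid 0.76 rack frame [ 1.1 -2.1  0. ] 0.33997975247157886 0.04021725589854748
```

View pics/end.png

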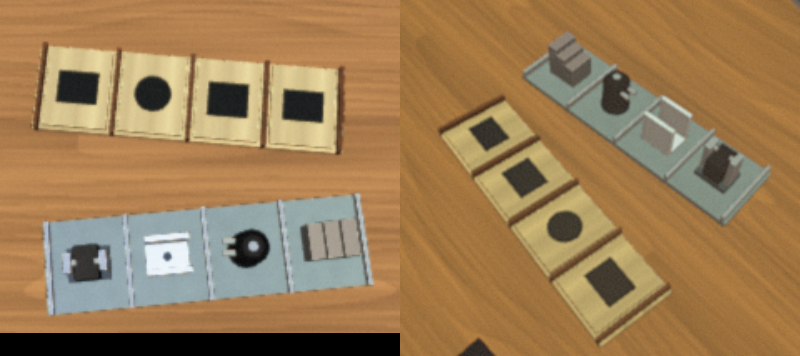

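```bash
python3 -c "
from plant import job; print(job.close_job())"
```

```text
the job is handed in; nothing more can be done
None
```

All four parts now stand upright in the grey rack in reverse order: toe piece, channel, turret and riser, from left to right. I released all of them, moved the arm clear, and handed the job in after about 28 s of robot time.

- **Position check:** in the last camera pictures each part stood within about 2.5 mm of the middle of its place. The riser was measured in one camera only, because the network did not find it in the other.
- **Forces:** contact forces stayed at or below about 4 N throughout.
- **Orientation:** the channel came out within 2° of the rack's axes, and the riser within 1°. For the toe piece and the turret the two cameras disagreed on orientation by 8 to 13°. I put this down to my rough shape models for those two, since I aligned the gripper with the rack and both look straight in the pictures.
- **Earlier failed check:** a mid-job check of the placed riser failed; the arm was probably in the way. The final check replaced it.

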